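Free the chisel from the left-hand clamp

ROBOT

A 7-joint arm with a two-finger parallel gripper is mounted at the origin on a cart in front of the work surface, level with it; the furniture and walls round the work are solid. World frame = base frame: x ahead of the robot, y to its left, z up, the work surface at z = 0. Lengths are in m, angles in degrees, forces in N, time in s.
With the tool pointing down it reaches from about 0.4 to 0.875 m from the base axis. Payload 6.5 kg.
Tool frame: the origin (TCP) lies on the centre line of the jaws, within the pads' length; the fingertips stand 25 mm ahead of it and the grasp point (between the pads) lies 6 mm ahead of it; z points along the fingers, y is the direction in which the jaws open and shut (so a half turn about z gives the same grasp; the last joint's range is limited). The gripper opens to 85 mm and grips with 20 to 120 N. Pads are 22 mm wide; open, the fingers measure 114 mm over their backs; the gripper's body (76 mm by 85 mm) begins 54 mm behind the grasp point. The pads swing forward as they close: fully open they stand 13 mm farther back than shut.
Start: joints at [-71.173, 30.733, -0.252, 88.115, 0.149, 61.152, -4.079], TCP at [0.25, 0.6, 0.256] pointing down, gripper open.
Joint ranges: [-154.64, 154.64], [-21.42, 123.67], [-72.66, 72.17], [13.99, 137.28], [-74.86, 254.86], [10.95, 109.41], [-158.01, 158.01]. Speed limits (degrees/s): [136.94, 136.94, 180, 180, 180, 180, 180].

INTERFACE

Orientations are given as a 3x3 rotation matrix whose columns are the frame's x, y, z axes.
In Python, from workcell import arm gives the robot as it stands.
- The arm moves only by the tool drive_tool, never from a script. Its argument "targets" is a list of rows, each a list of 6 numbers: the shift along the tool's x, y, z in units of 50 mm (1.0 is 50 mm), then the turn, a rotation vector about the tool's x, y, z in units of 5 degrees (1.0 is 5 degrees). In form: [[tx, ty, tz, ax, ay, az], ...]. A call has 1 to 20 rows; each row is the pose to reach, as a shift and turn from the pose commanded when the call began, along the tool's axes at that moment; what a row does not reach only later rows make up. A row lasts 1/10 s, in which the tool goes at most 50 mm and 8.59 degrees, less where a joint would pass 70% of its speed; a pose out of reach is approached as far as the arm can. A call with a gripper value outside its range is refused whole. "grip" is the closure, from 0 (fully open) to 1 (shut), set as the call begins (left out, the last holds). The fingers move at their own pace and stop on an object; the grip force is fixed at half the most. Time passes only in rows, so rows that repeat a pose let the fingers close. It gives the time, the measured TCP pose, the force and the opening at its end, in the units of the state.
- arm.observe(): the state, without advancing time (a new reading comes with each control period).
- arm.grab_frame(name): name is "side" or "top"; returns a dict with "image" (400x640x3 uint8, red, green, blue), "depth" (400x640 float32, m along the optical axis (not along the pixel's ray), 0 where there is no reading), "K" (3x3 intrinsics, pixels), "extrinsics" (4x4, takes a point from camera to world coordinates). Camera axes: x right, y down, z forward; pixel columns grow to the right and rows downward; lengths in m; the calibration is good to about 2 mm. A picture is of the moment at which its call begins.
- arm.job_done(): hands the job in, once; it reports no verdict.
The state is a dict: "t": time; "joint_pos": joint angles; "dq": joint speeds; "effort": joint torques, N m; "tcp_pos": TCP position; "eef_rot": TCP orientation; "force": force on the tool from outside, world axes, zero at the start; "torque": the same for the moment, N m; "width": opening from 0.0 (shut) to 1.0 (fully open).
Only numpy, scipy, OpenCV 4.12 (cv2) and the standard library are available. Lean on these libraries where they do the work, as an engineer would, in place of code of your own. Each camera call takes 0.05 s, during which the arm holds its last target.

TASK

The chisel is held in the green fixture by a clamp with a left-hand thread: loosen it by turning the red knob clockwise, all the way until you feel it come up firmly against its internal stop, but do not force it past that. Then draw the chisel out of the fixture towards its blade and lay it gently in the wooden tray, flat and lengthwise. Leave the other things where they are.

Things in the scene. Friction and masses are not known exactly. Their poses are not given: they have to be found in the camera images.
- clamp_base: green and steel fixture bolted to the worktop, fixed. Origin at worktop level on the vertical axis of the clamp screw; z up; the chisel lies along x, its blade to -x, and is drawn out to -x. Base plate 175 x 90 x 12 mm, x -112 to +63 mm. Between x = -90 and -29 mm the sides of the chisel are free down to the base plate; its underside is 30 mm above the worktop
- rest_rear (a point): on the screw axis, on top of the rear rest (x -27 to +23 mm of the fixture, 30 mm high). Low fences at its sides: inner faces at y = +-11.5 mm, tops 39 mm above the worktop; the chisel's 16 mm shank has about 3.5 mm play on each side
- rest_front (a point): middle of the top of the plain front rest, 12 mm along x, 40 mm wide, 30 mm above the worktop, 98 mm before the screw axis
- bracket_top (a point): on the screw axis, on top of the green arm, 68 mm above the worktop. The arm (36 mm wide, underside 58 mm high, front edge at x = -20 mm of the fixture) reaches forward from a column at x +30 to +60 mm; on it stands a steel cup, radius 25 mm, 12 mm high, under the knob
- clamp_knob: round black skirt (radius 24.5 mm, 6 mm high) with a red grip bar on it, 48 mm long (own x), 14 mm thick (own y), its flat sides 6 to 31 mm above the origin. Origin on the screw axis under the skirt, 81 mm above the worktop when tight; z up. It starts fully tight, bar along the fixture's x. A left-hand thread: clockwise seen from above loosens and lifts it, 1.9 mm per rad, against about 0.08 N m
- knob_grip (a point): middle of the red grip bar, 20 mm above the knob's origin, to be pinched across the thickness; a half turn gives the same grasp
- clamp_stop: stop pin hidden in the cup, fixed; origin on the screw axis. A lug inside the knob, at an unknown angle on it, meets the pin after 1.9 to 3.8 rad of loosening, elsewhere in each run and not visible. The lug is sprung: beyond first touch the torque rises by about 3 N m per rad. Firm is 0.2 to 0.5 N m above the running torque; over about 0.7 N m is forcing. Effective radius 17 mm
- clamp_foot_face (a point): centre of the underside of the brass pressure foot (radius 8 mm, 4 mm thick) at the screw's lower end; 46 mm above the worktop while it presses on the chisel (about 20 N, sprung). It leaves the chisel after about 0.5 rad of loosening and then rises with the screw
- chisel: cold chisel, 160 mm long (own y), 16 mm high, 0.1 to 0.25 kg; black shank y -40 to +80 mm, 16 mm wide, bare blade y -80 to -40 mm. Origin at mid-length on the underside, z up. At first its +y end lies under the foot, 14 to 18 mm past the screw axis, blade along the fixture's -x. Pinch it across the shank between y = -24 and +10 mm (clear of rests), rather away from the knob. Balance point near y = +20 mm
- tray_in (a point): centre of the inner floor of the wooden tray, 6 mm above the worktop; x along the tray's length (198 mm inside), y across (108 mm inside), z up; its walls are 6 mm thick and their tops 16 mm above this floor. It does not move; either way round will do for the chisel
- tray: the wooden tray, 210 (x) x 120 (y) x 22 mm, fixed; origin at the centre of its underside
- oil_can: green oil can, 64 x 82 x 151 mm, bystander; origin at the centre of its underside
- square: small flat steel square, 70 x 126 x 9 mm, bystander; origin at the centre of its underside
- pliers: yellow long-nose pliers, 60 x 192 x 11 mm, lying flat, bystander; origin at the centre of its underside
- tape_roll: roll of tape lying flat, 104 mm across, 24 mm high, bystander; origin at the centre of its underside
There are look-alikes about, which are no part of the job. What is shaped like the chisel but turquoise is not meant.

How it is judged:
By the outcome, as a careful person would: the job done as asked, in the order asked, and still so for the second after the job is handed in, with the robot touching nothing.
It also fails if it takes over 64 s, if anything falls off the work surface, if the arm or the gripper's body presses on something with over 40 N, if the wrist force passes 120 N, or if a joint passes its speed limit or range.

## Working session

There is one attempt and no reset: what is moved stays moved. The work goes in short steps, Python scripts to look and compute and a tool call to move; the robot and the scene stay as the last step left them, time stands still between calls to the robot, and variables do not carry over. Pictures are saved under pics/ and viewed, and the job is handed in when it is done.

Besides the shell and the picture viewer there is one more tool, called after ">>>" by a JSON object that holds its "fn" and its "kwargs", one argument or row to a line. drive_tool: Moves the arm, as the interface text tells. Its arguments: {"type":"object","properties":{"targets":{"type":"array","items":{"type":"array","items":{"type":"number"}}},"grip":{"type":"number"}},"required":["targets"]}

```bash
ls; mkdir -p pics; python3 - <<'E'
from workcell import arm
import cv2,numpy as np
s=arm.observe();print({k:np.round(v,3).tolist() for k,v in s.items()})
for n in("top","side"):
    f=arm.grab_frame(n);cv2.imwrite(f"pics/{n}0.png",f["image"][:,:,::-1]);np.savez(f"{n}0.npz",**f)
    print(n,f["K"].tolist(),np.round(f["extrinsics"],4).tolist())
E
```

```text
pics
{'t': 0.0, 'joint_pos': [-71.173, 30.78, -0.254, 88.172, 0.148, 61.151, -4.078], 'dq': [-0.036, 0.036, 0.059, 0.006, -0.022, -0.048, 0.093], 'effort': [-0.0, -58.342, 1.048, -25.91, 0.012, 0.01, -0.0], 'tcp_pos': [0.25, 0.599, 0.255], 'eef_rot': [[-0.923, 0.385, -0.001], [0.385, 0.923, -0.002], [-0.0, -0.002, -1.0]], 'force': [-0.453, -0.597, 0.339], 'torque': [0.03, -0.052, 0.056], 'width': 1.0}
top [[423.9428255018908, 0.0, 329.1306921180876], [0.0, 423.9428255018908, 197.67080206716054], [0.0, 0.0, 1.0]] [[0.0116, -0.9856, 0.1688, 0.4179], [-0.9999, -0.0128, -0.0057, -0.0085], [0.0078, -0.1687, -0.9856, 1.1994], [0.0, 0.0, 0.0, 1.0]]
side [[438.7055594626754, 0.0, 318.7139642537232], [0.0, 438.7055594626754, 204.82882957245337], [0.0, 0.0, 1.0]] [[0.9961, -0.054, 0.0704, 0.5301], [-0.0887, -0.6118, 0.786, -1.0776], [0.0007, -0.7891, -0.6142, 0.9216], [0.0, 0.0, 0.0, 1.0]]
```

View pics/top0.png

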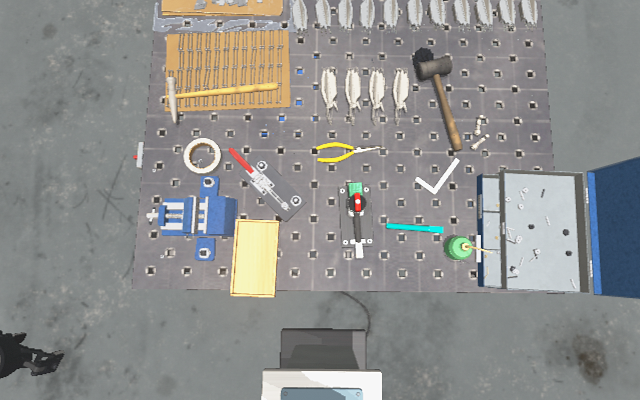

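View pics/side0.png

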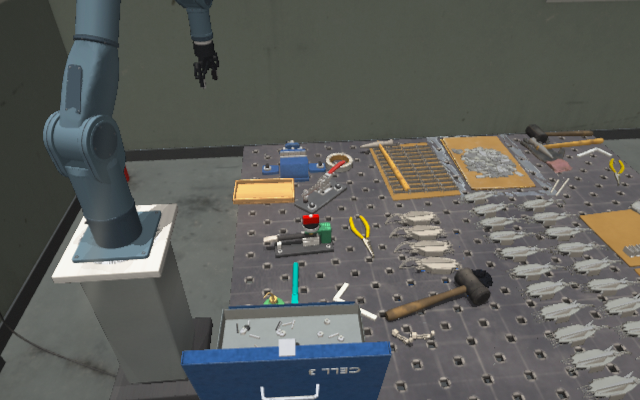

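```bash
cat > h.py <<'E'
import numpy as np,cv2
def load(n,i=0): return np.load(f"{n}{i}.npz")
def ray(f,u,v,z):
    K,E=f["K"],f["extrinsics"]; d=E[:3,:3]@np.linalg.inv(K)@[u,v,1]; o=E[:3,3]
    return o+d*(z-o[2])/d[2]
def proj(f,p):
    E=np.linalg.inv(f["extrinsics"]);c=E[:3,:3]@p+E[:3,3];q=f["K"]@c;return q[:2]/q[2]
def cloud(f):
    K,E=f["K"],f["extrinsics"];h,w=f["depth"].shape;u,v=np.meshgrid(np.arange(w),np.arange(h))
    d=f["depth"];P=np.stack([(u-K[0,2])/K[0,0]*d,(v-K[1,2])/K[1,1]*d,d],-1)
    return P@E[:3,:3].T+E[:3,3]
E
python3 - <<'E'
from h import *
t=load("top");s=load("side")
def crop(f,a,b,c,d,k,n):cv2.imwrite(n,cv2.resize(f["image"][c:d,a:b,::-1],None,fx=k,fy=k,interpolation=cv2.INTER_CUBIC))
crop(t,325,395,170,265,6,"pics/topc.png");crop(t,225,305,140,305,3.5,"pics/topt.png");crop(s,255,345,200,265,8,"pics/sidec.png")
for f,n in((t,"top"),(s,"side")):
    hsv=cv2.cvtColor(f["image"],cv2.COLOR_RGB2HSV);C=cloud(f)
    H,S,V=hsv[...,0],hsv[...,1],hsv[...,2]
    red=(((H<6)|(H>174))&(S>180)&(V>90)).astype(np.uint8)
    k,l,st,ce=cv2.connectedComponentsWithStats(red)
    for i in range(1,k):
        if st[i,4]>15:
            P=C[l==i];print(n,"red",st[i],ce[i],np.round(np.median(P,0),4),P[:,2].max())
    gr=((H>55)&(H<85)&(S>100)&(V>60)).astype(np.uint8)
    k,l,st,ce=cv2.connectedComponentsWithStats(gr)
    for i in range(1,k):
        if st[i,4]>15:
            P=C[l==i];print(n,"green",st[i],ce[i],np.round(np.median(P,0),4),P[:,2].max())
E
```

```text
top red [354 193   7   7  32] [356.84375 195.875  ] [ 0.6097 -0.0872  0.1123] 0.11528647930292202
top red [355 203   6   9  44] [357.52272727 207.15909091] [ 0.5803 -0.0893  0.1113] 1.1993756310473325
top green [349 183  13  14 107] [353.52336449 188.97196262] [ 0.6361 -0.0795  0.0687] 0.08961220841318673
top green [449 238  16  21  58] [454.20689655 250.94827586] [ 0.4702 -0.3494  0.0585] 0.06860321319103924
side red [125 169   4  12  21] [126.0952381  174.33333333] [-0.5156  1.4179 -0.6873] -0.6438224433387802
side red [303 214  16  10 129] [310.50387597 218.86821705] [ 0.5928 -0.0938  0.1027] 0.1149954644673622
side green [317 222  14  21 217] [324.78341014 232.12903226] [ 0.6365 -0.1008  0.0561] 0.9216466306474673
side green [264 299   5   6  16] [266.375 302.   ] [ 0.4666 -0.3652  0.0728] 0.11548164931635552
side green [277 299   7   6  31] [280.03225806 301.90322581] [ 0.4984 -0.3675  0.0724] 0.1148632670048404
```

View pics/topc.png

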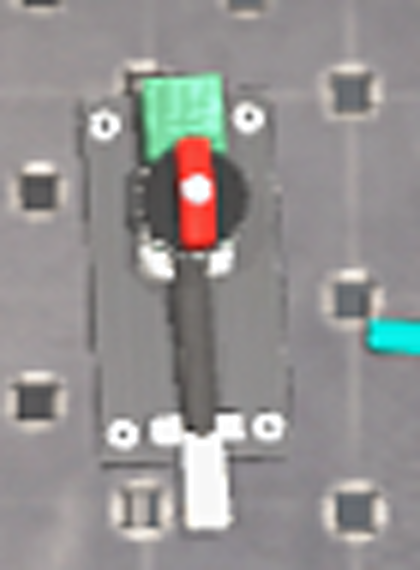

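View pics/sidec.png

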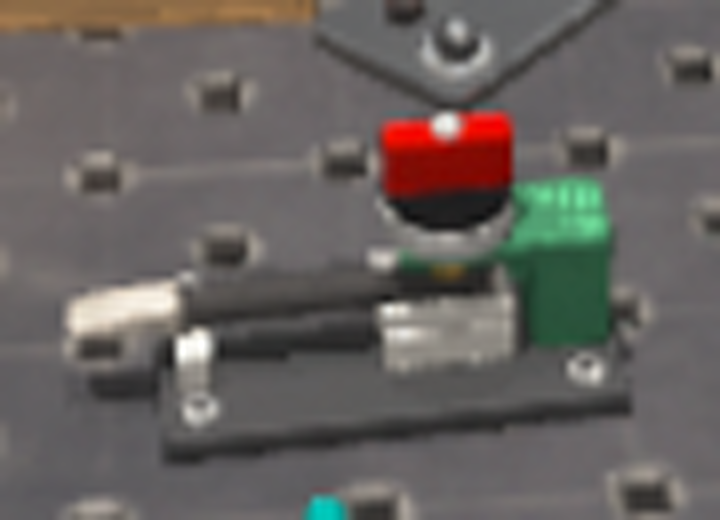

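View pics/topt.png

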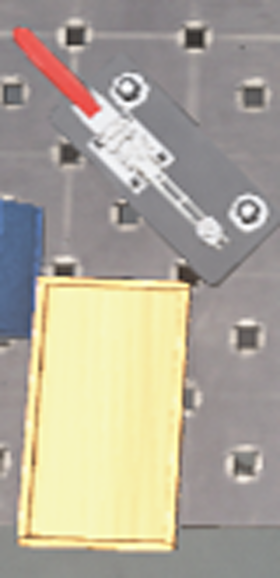

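```bash
python3 - <<'E'
from h import *
t=load("top");s=load("side")
def T(X,Y,z,a=325,c=170,k=6,f=t): 
    p=ray(f,a+(X+.5)/k-.5,c+(Y+.5)/k-.5,z);return np.round(p,4)
print("bar ends",T(193,139,.112),T(202,249,.112),"cap",T(197,187,.116))
B=[T(105,125,.014),T(248,117,.014),T(123,433,.014),T(268,427,.014)]
print("bolts",*B,"mean",np.mean(B,0)); 
d=(B[0]+B[1]-B[2]-B[3]);print("yaw",np.degrees(np.arctan2(d[1],d[0])), "len",np.hypot(*d[:2])/2)
print("plate",T(82,100,.012),T(100,466,.012),T(290,458,.012),T(277,100,.012))
print("chisel tip",T(185,527,.038),T(230,525,.038),"blade base", T(203,432,.042),"near knob",T(192,265,.046))
for q in((38,278),(190,283),(178,550),(20,543)): print("tray",T(*q,.022,225,140,3.5))
S=lambda X,Y,z:T(X,Y,z,255,200,8,s)
print("side bar top",S(384,125,.112),S(512,115,.112),"cap",S(447,125,.115))
print("side plate corners z.012",S(165,445,.012),S(630,395,.012))
print("side bolts",S(200,405,.014),S(587,366,.014))
# tray side
img=s["image"];print(cv2.imwrite("pics/st.png",cv2.resize(img[170:210,225:305,::-1],None,fx=8,fy=8,interpolation=cv2.INTER_CUBIC)))
# cloud check of chisel ridge
C=cloud(t)
for v in range(205,258,4):
    row=C[v,345:370];k=(row[:,2]>.035)&(row[:,2]<.055);
    if k.any(): print(v,k.sum(),np.round(row[k].mean(0),4), round(row[k][:,1].max()-row[k][:,1].min(),4))
E
```

```text
bar ends [ 0.6181 -0.0867  0.112 ] [ 0.5699 -0.0906  0.112 ] cap [ 0.5963 -0.0882  0.116 ]
bolts [ 0.6423 -0.052   0.014 ] [ 0.6471 -0.1199  0.014 ] [ 0.4968 -0.0613  0.014 ] [ 0.5004 -0.1287  0.014 ] mean [ 0.57165  -0.090475  0.014   ]
yaw 3.5445935931392283 len 0.1463800276677116
plate [ 0.6547 -0.0411  0.012 ] [ 0.4815 -0.0508  0.012 ] [ 0.4863 -0.1391  0.012 ] [ 0.6559 -0.1339  0.012 ]
chisel tip [ 0.4532 -0.0885  0.038 ] [ 0.4543 -0.1089  0.038 ] blade base [ 0.4958 -0.0964  0.042 ] near knob [ 0.5716 -0.091   0.046 ]
tray [0.5556 0.245  0.022 ]
tray [0.5531 0.1239 0.022 ]
tray [0.3455 0.1267 0.022 ]
tray [0.3494 0.2489 0.022 ]
side bar top [ 0.5716 -0.0864  0.112 ] [ 0.6186 -0.0847  0.112 ] cap [ 0.5943 -0.0921  0.115 ]
side plate corners z.012 [ 0.4854 -0.1426  0.012 ] [ 0.6588 -0.1313  0.012 ]
side bolts [ 0.4987 -0.1246  0.014 ] [ 0.6442 -0.1163  0.014 ]
True
213 9 [ 0.574  -0.0923  0.0444] 0.0306
217 6 [ 0.563  -0.091   0.0434] 0.0135
221 6 [ 0.5519 -0.091   0.0435] 0.0134
225 6 [ 0.5408 -0.0937  0.0447] 0.014
229 6 [ 0.5298 -0.0936  0.0455] 0.0137
233 6 [ 0.5191 -0.0938  0.0434] 0.0138
237 6 [ 0.5081 -0.0965  0.0441] 0.014
241 6 [ 0.4971 -0.0963  0.0461] 0.0135
245 6 [ 0.4866 -0.0966  0.0421] 0.0134
249 7 [ 0.4758 -0.098   0.0411] 0.0161
253 7 [ 0.4651 -0.0982  0.0393] 0.0163
257 3 [ 0.4543 -0.0955  0.0388] 0.0051
```

View pics/st.png

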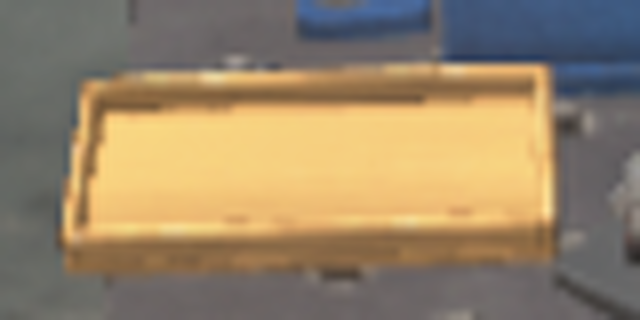

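```bash
cat >> h.py <<'E'
from scipy.spatial.transform import Rotation as Ro
def yawR(deg):  # tool pointing down, tool x at yaw
    a=np.radians(deg);x=np.array([np.cos(a),np.sin(a),0]);z=np.array([0,0,-1.]);return np.stack([x,np.cross(z,x),z],1)
def delta(p,yaw):
    from workcell import arm
    s=arm.observe();R=np.array(s["eef_rot"]);d=R.T@(np.array(p)-s["tcp_pos"])/.05
    r=Ro.from_matrix(R.T@yawR(yaw)).as_rotvec(degrees=True)/5
    print("delta",np.round(np.r_[d,r],3).tolist(),"t",s["t"],"tcp",np.round(s["tcp_pos"],4),"yaw",round(np.degrees(np.arctan2(R[1,0],R[0,0])),2),"q",np.round(s["joint_pos"],1),"F",np.round(s["force"],1),"T",np.round(s["torque"],3),"w",s["width"])
E
python3 -c "
from h import *
delta([.595,-.0886,.19],183.6)"
```

```text
delta [-11.665, -10.047, 1.327, -0.018, -0.003, -5.243] t 0.1 tcp [0.2498 0.5995 0.2555] yaw 157.39 q [-71.2  30.8  -0.3  88.2   0.1  61.2  -4.1] F [0.  0.6 0.1] T [ 0.031 -0.013 -0.029] w 1.0022668427509733
```

>>> {"fn": "drive_tool", "kwargs": {
  "targets": [
    [-11.66,-10.05,1.1,0,0,-5.24],
    [-11.66,-10.05,1.1,0,0,-5.24],
    [-11.66,-10.05,1.1,0,0,-5.24],
    [-11.66,-10.05,1.1,0,0,-5.24],
    [-11.66,-10.05,1.1,0,0,-5.24],
    [-11.66,-10.05,1.1,0,0,-5.24],
    [-11.66,-10.05,1.1,0,0,-5.24],
    [-11.66,-10.05,1.1,0,0,-5.24],
    [-11.66,-10.05,1.1,0,0,-5.24],
    [-11.66,-10.05,1.1,0,0,-5.24],
    [-11.66,-10.05,1.1,0,0,-5.24],
    [-11.66,-10.05,1.1,0,0,-5.24],
    [-11.66,-10.05,1.1,0,0,-5.24],
    [-11.66,-10.05,1.1,0,0,-5.24],
    [-11.66,-10.05,1.1,0,0,-5.24],
    [-11.66,-10.05,1.1,0,0,-5.24],
    [-11.66,-10.05,1.1,0,0,-5.24],
    [-11.66,-10.05,1.1,0,0,-5.24],
    [-11.66,-10.05,1.1,0,0,-5.24],
    [-11.66,-10.05,1.1,0,0,-5.24]
  ]
}}

```text
t: 2.1
tcp_pos: [0.5946, -0.0863, 0.2013]
eef_rot: [[-0.998, -0.065, -0.0], [-0.065, 0.998, 0.001], [0.0, 0.001, -1.0]]
force: [-0.0, -0.0, -0.0]
width: 1.0
```

```bash
python3 -c "
from h import *
delta([.595,-.0886,.115],183.6)
from workcell import arm
f=arm.grab_frame('side');np.savez('side1.npz',**f);cv2.imwrite('pics/s1.png',cv2.resize(f['image'][130:270,230:400,::-1],None,fx=4,fy=4,interpolation=cv2.INTER_CUBIC))"
```

```text
delta [-0.005, -0.048, 1.727, 0.009, -0.003, 0.023] t 2.1 tcp [ 0.5946 -0.0863  0.2013] yaw -176.28 q [ -1.1  29.6   7.   99.   -4.4  51.7 101.4] F [-0. -0. -0.] T [ 0.029  0.023 -0.036] w 0.9998380424948184
```

View pics/s1.png

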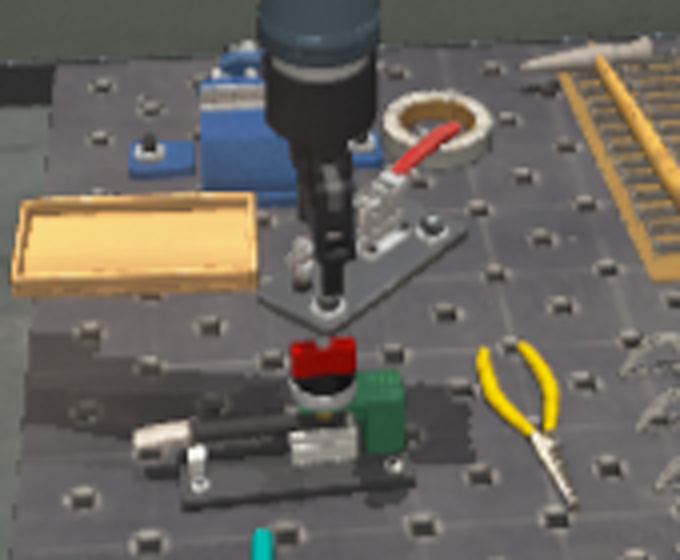

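>>> {"fn": "drive_tool", "kwargs": {
  "targets": [
    [0,-0.05,0.6,0,0,0],
    [0,-0.05,1.2,0,0,0],
    [0,-0.05,1.6,0,0,0],
    [0,-0.05,1.72,0,0,0],
    [0,-0.05,1.72,0,0,0],
    [0,-0.05,1.72,0,0,0]
  ]
}}

```text
t: 2.75
tcp_pos: [0.5959, -0.0904, 0.1165]
eef_rot: [[-0.998, -0.063, 0.002], [-0.063, 0.998, -0.0], [-0.002, -0.0, -1.0]]
force: [0.5, -0.1, 0.5]
width: 0.999
```

```bash
python3 -c "
from h import *
delta([.595,-.0886,.115],183.6)"
```

```text
delta [0.016, 0.037, 0.029, -0.003, 0.021, 0.001] t 2.75 tcp [ 0.5959 -0.0904  0.1165] yaw -176.4 q [-1.000e-01  3.640e+01  6.100e+00  1.014e+02 -5.400e+00  4.240e+01
  1.024e+02] F [ 0.5 -0.1  0.5] T [-0.025 -0.013 -0.008] w 0.9990268030364832
```

>>> {"fn": "drive_tool", "kwargs": {
  "targets": [
    [0.01,0.03,0.02,0,0,0],
    [0.01,0.03,0.02,0,0,0]
  ]
}}

```text
t: 2.95
tcp_pos: [0.595, -0.0888, 0.1152]
eef_rot: [[-0.998, -0.063, 0.001], [-0.063, 0.998, 0.0], [-0.001, 0.0, -1.0]]
force: [-0.8, 0.8, 0.3]
width: 0.998
```

>>> {"fn": "drive_tool", "kwargs": {
  "targets": [
    [0,0,0,0,0,0],
    [0,0,0,0,0,0],
    [0,0,0,0,0,0],
    [0,0,0,0,0,0],
    [0,0,0,0,0,0],
    [0,0,0,0,0,0],
    [0,0,0,0,0,0],
    [0,0,0,0,0,0]
  ],
  "grip": 1
}}

```text
t: 3.75
tcp_pos: [0.5945, -0.0882, 0.1145]
eef_rot: [[-0.998, -0.063, -0.0], [-0.063, 0.998, 0.001], [0.0, 0.001, -1.0]]
force: [-2.0, 4.3, 4.9]
width: 0.15
```

```bash
python3 -c "
from h import *
delta([.595,-.0886,.115],183.6)"
```

```text
delta [-0.01, -0.009, -0.01, 0.012, -0.001, 0.004] t 3.75 tcp [ 0.5945 -0.0882  0.1145] yaw -176.38 q [ -0.2  36.5   6.  101.6  -5.4  42.2 102.3] F [-2.   4.3  4.9] T [ 0.858  0.457 -0.002] w 0.14999147816637112
```

>>> {"fn": "drive_tool", "kwargs": {
  "targets": [
    [0,0.005,-0.012,0,0,1],
    [0,0.005,-0.016,0,0,2],
    [0,0.005,-0.02,0,0,3],
    [0,0.005,-0.024,0,0,4],
    [0,0.005,-0.024,0,0,4]
  ]
}}

```text
t: 4.25
tcp_pos: [0.5943, -0.0882, 0.1151]
eef_rot: [[-0.959, 0.283, -0.0], [0.283, 0.959, 0.0], [0.001, 0.0, -1.0]]
force: [-0.2, 3.3, -0.5]
width: 0.149
```

```bash
python3 -c "
from h import *
delta([.595,-.0886,.115],163.6)"
```

```text
delta [-0.015, -0.005, 0.002, 0.002, -0.006, -0.007] t 4.25 tcp [ 0.5943 -0.0882  0.1151] yaw 163.56 q [ -4.   36.7  11.3 101.8 -10.   42.4  86. ] F [-0.2  3.3 -0.5] T [ 0.62   0.012 -0.088] w 0.14943619903884908
```

>>> {"fn": "drive_tool", "kwargs": {
  "targets": [
    [0,0,-0.003,0,0,1],
    [0,0,-0.007,0,0,2],
    [0,0,-0.01,0,0,3],
    [0,0,-0.013,0,0,4],
    [0,0,-0.017,0,0,5],
    [0,0,-0.02,0,0,6],
    [0,0,-0.023,0,0,7],
    [0,0,-0.026,0,0,8],
    [0,0,-0.03,0,0,9],
    [0,0,-0.033,0,0,10],
    [0,0,-0.036,0,0,11],
    [0,0,-0.04,0,0,12],
    [0,0,-0.04,0,0,12]
  ]
}}

```text
t: 5.55
tcp_pos: [0.5942, -0.0882, 0.1171]
eef_rot: [[-0.237, 0.972, -0.001], [0.972, 0.237, 0.0], [0.001, -0.001, -1.0]]
force: [-0.9, 4.7, -0.3]
width: 0.146
```

```bash
python3 -c "
from h import *
delta([.595,-.0886,.115],103.6)
from workcell import arm
f=arm.grab_frame('side');np.savez('side1.npz',**f);cv2.imwrite('pics/s2.png',cv2.resize(f['image'][170:270,250:350,::-1],None,fx=6,fy=6,interpolation=cv2.INTER_CUBIC))
delta([.595,-.0886,.115],103.6)
"
```

```text
delta [-0.012, 0.014, 0.042, -0.01, -0.007, 0.017] t 5.55 tcp [ 0.5942 -0.0882  0.1171] yaw 103.68 q [-15.   38.9  26.8 102.5 -23.9  44.4  37.7] F [-0.9  4.7 -0.3] T [ 0.828  0.099 -0.061] w 0.14600593699967251
delta [-0.013, 0.014, 0.041, -0.01, -0.009, 0.04] t 5.6 tcp [ 0.5942 -0.0882  0.1171] yaw 103.8 q [-14.9  38.9  26.7 102.5 -23.8  44.4  37.8] F [ 0.1  4.8 -1.5] T [ 0.876  0.102 -0.079] w 0.15322665669665386
```

View pics/s2.png

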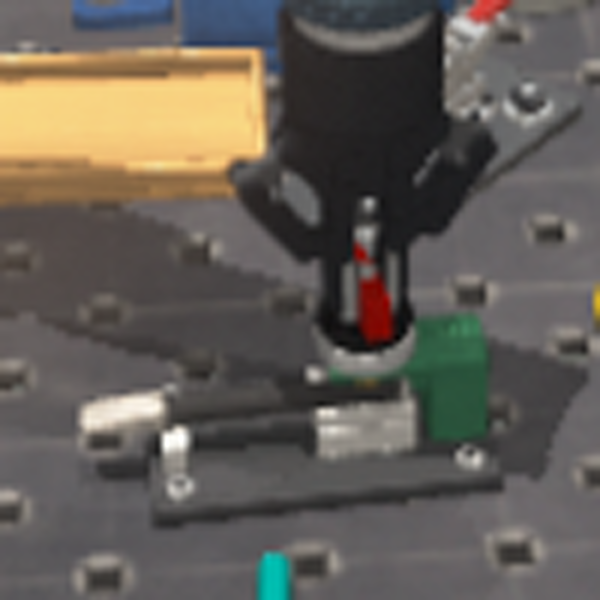

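>>> {"fn": "drive_tool", "kwargs": {
  "targets": [
    [0,0,-0.003,0,0,1],
    [0,0,-0.007,0,0,2],
    [0,0,-0.01,0,0,3],
    [0,0,-0.013,0,0,4],
    [0,0,-0.017,0,0,5],
    [0,0,-0.017,0,0,5]
  ]
}}

```text
t: 6.2
tcp_pos: [0.5941, -0.0882, 0.1179]
eef_rot: [[0.195, 0.981, -0.001], [0.981, -0.195, 0.001], [0.0, -0.001, -1.0]]
force: [-1.0, 5.5, -2.0]
width: 0.151
```

```bash
cat > o.sh <<'X'
python3 -c "
from workcell import arm
import numpy as np
s=arm.observe();R=np.array(s['eef_rot'])
print('t',round(s['t'],2),'turned',round((183.6-np.degrees(np.arctan2(R[1,0],R[0,0])))%360,2),'q',np.round(s['joint_pos'],0),'F',np.round(s['force'],1),'T',np.round(s['torque'],3),'eff7',s['effort'][6],'tcp',np.round(s['tcp_pos'],4))"
X
bash o.sh
```

```text
t 6.2 turned 104.87 q [-19.  40.  33. 103. -30.  46.  18.] F [-1.   5.5 -2. ] T [ 0.999  0.153 -0.083] eff7 -0.6273710913956165 tcp [ 0.5941 -0.0882  0.1179]
```

>>> {"fn": "drive_tool", "kwargs": {
  "targets": [
    [0,0,-0.003,0,0,1],
    [0,0,-0.003,0,0,1]
  ]
}}

```text
t: 6.4
tcp_pos: [0.5941, -0.0882, 0.1181]
eef_rot: [[0.279, 0.96, -0.001], [0.96, -0.279, 0.001], [0.0, -0.001, -1.0]]
force: [0.0, 4.6, -2.7]
width: 0.154
```

```bash
bash o.sh
```

```text
t 6.4 turned 109.83 q [-20.  41.  34. 103. -31.  46.  14.] F [ 0.   4.6 -2.7] T [ 1.157  0.142 -0.094] eff7 -0.564672164618969 tcp [ 0.5941 -0.0882  0.1181]
```

>>> {"fn": "drive_tool", "kwargs": {
  "targets": [
    [0,0,-0.003,0,0,0.8],
    [0,0,-0.003,0,0,0.8]
  ]
}}

```text
t: 6.6
tcp_pos: [0.5941, -0.0882, 0.1183]
eef_rot: [[0.345, 0.939, -0.001], [0.939, -0.345, 0.001], [0.0, -0.001, -1.0]]
force: [0.2, 5.9, -4.6]
width: 0.154
```

```bash
bash o.sh
```

```text
t 6.6 turned 113.8 q [-21.  41.  35. 103. -32.  46.  10.] F [ 0.2  5.9 -4.6] T [ 1.248  0.142 -0.092] eff7 -0.3813594114035368 tcp [ 0.5941 -0.0882  0.1183]
```

>>> {"fn": "drive_tool", "kwargs": {
  "targets": [
    [0,0,0,0,0,1],
    [0,0,0,0,0,1]
  ]
}}

```text
t: 6.8
tcp_pos: [0.5941, -0.0882, 0.1184]
eef_rot: [[0.426, 0.905, -0.001], [0.905, -0.426, 0.001], [0.0, -0.001, -1.0]]
force: [-0.8, 6.3, -2.7]
width: 0.151
```

```bash
bash o.sh
```

```text
t 6.8 turned 118.81 q [-22.  41.  37. 103. -33.  47.   6.] F [-0.8  6.3 -2.7] T [ 1.291  0.26  -0.111] eff7 -0.5162439867854118 tcp [ 0.5941 -0.0882  0.1184]
```

>>> {"fn": "drive_tool", "kwargs": {
  "targets": [
    [0,0,-0.003,0,0,1],
    [0,0,-0.003,0,0,1]
  ]
}}

```text
t: 7.0
tcp_pos: [0.5941, -0.0882, 0.1186]
eef_rot: [[0.503, 0.864, -0.001], [0.864, -0.503, 0.001], [0.0, -0.001, -1.0]]
force: [-1.1, 5.1, -0.5]
width: 0.148
```

```bash
bash o.sh
```

```text
t 7.0 turned 123.79 q [-22.  42.  38. 103. -34.  47.   2.] F [-1.1  5.1 -0.5] T [ 1.38   0.275 -0.114] eff7 -0.5076810903847218 tcp [ 0.5941 -0.0882  0.1186]
```

>>> {"fn": "drive_tool", "kwargs": {
  "targets": [
    [0,0,-0.003,0,0,1],
    [0,0,-0.003,0,0,1]
  ]
}}

```text
t: 7.2
tcp_pos: [0.5941, -0.0882, 0.1187]
eef_rot: [[0.576, 0.817, -0.001], [0.817, -0.576, 0.001], [0.0, -0.001, -1.0]]
force: [-0.9, 6.3, -1.4]
width: 0.152
```

```bash
bash o.sh
```

```text
t 7.2 turned 128.79 q [-23.  42.  39. 103. -35.  48.  -2.] F [-0.9  6.3 -1.4] T [ 1.327  0.265 -0.031] eff7 -0.495108962059021 tcp [ 0.5941 -0.0882  0.1187]
```

>>> {"fn": "drive_tool", "kwargs": {
  "targets": [
    [0,0,-0.002,0,0,0.5],
    [0,0,-0.002,0,0,0.5]
  ]
}}

```text
t: 7.4
tcp_pos: [0.5941, -0.0882, 0.1188]
eef_rot: [[0.61, 0.792, -0.001], [0.792, -0.61, 0.001], [0.0, -0.001, -1.0]]
force: [-1.1, 6.6, -1.8]
width: 0.15
```

```bash
bash o.sh
```

```text
t 7.4 turned 131.22 q [-23.  43.  40. 103. -36.  48.  -4.] F [-1.1  6.6 -1.8] T [ 1.356  0.268 -0.065] eff7 -0.20181228406727314 tcp [ 0.5941 -0.0882  0.1188]
```

>>> {"fn": "drive_tool", "kwargs": {
  "targets": [
    [0,0,-0.002,0,0,0.7],
    [0,0,-0.002,0,0,0.7]
  ]
}}

```text
t: 7.6
tcp_pos: [0.5941, -0.0882, 0.1189]
eef_rot: [[0.658, 0.753, -0.001], [0.753, -0.658, 0.001], [0.0, -0.002, -1.0]]
force: [-1.3, 6.3, -2.2]
width: 0.15
```

```bash
bash o.sh
```

```text
t 7.6 turned 134.75 q [-24.  43.  41. 103. -36.  48.  -7.] F [-1.3  6.3 -2.2] T [ 1.381  0.27  -0.097] eff7 -0.31819294206798077 tcp [ 0.5941 -0.0882  0.1189]
```

No contact yet; continuing.

>>> {"fn": "drive_tool", "kwargs": {
  "targets": [
    [0,0,-0.003,0,0,0.9],
    [0,0,-0.003,0,0,0.9]
  ]
}}

```text
t: 7.8
tcp_pos: [0.5941, -0.0882, 0.1191]
eef_rot: [[0.715, 0.699, -0.001], [0.699, -0.715, 0.001], [-0.0, -0.002, -1.0]]
force: [-1.3, 5.6, -2.9]
width: 0.145
```

```bash
bash o.sh
```

```text
t 7.8 turned 139.27 q [-25.  43.  42. 103. -38.  49. -10.] F [-1.3  5.6 -2.9] T [ 1.297  0.292 -0.066] eff7 -0.4382808040827513 tcp [ 0.5941 -0.0882  0.1191]
```

>>> {"fn": "drive_tool", "kwargs": {
  "targets": [
    [0,0,-0.003,0,0,0.9],
    [0,0,-0.003,0,0,0.9]
  ]
}}

```text
t: 8.0
tcp_pos: [0.5941, -0.0881, 0.1192]
eef_rot: [[0.768, 0.64, -0.001], [0.64, -0.768, 0.001], [-0.0, -0.002, -1.0]]
force: [-1.0, 5.5, -1.7]
width: 0.152
```

```bash
bash o.sh
```

```text
t 8.0 turned 143.77 q [-25.  44.  43. 103. -39.  49. -14.] F [-1.   5.5 -1.7] T [ 1.357  0.247 -0.06 ] eff7 -0.44004575349390507 tcp [ 0.5941 -0.0881  0.1192]
```

>>> {"fn": "drive_tool", "kwargs": {
  "targets": [
    [0,0,-0.003,0,0,0.9],
    [0,0,-0.003,0,0,0.9]
  ]
}}

```text
t: 8.2
tcp_pos: [0.5941, -0.0881, 0.1194]
eef_rot: [[0.816, 0.578, -0.001], [0.578, -0.816, 0.001], [-0.0, -0.002, -1.0]]
force: [-1.1, 4.9, -0.8]
width: 0.147
```

```bash
bash o.sh
```

```text
t 8.2 turned 148.27 q [-26.  44.  44. 103. -40.  49. -18.] F [-1.1  4.9 -0.8] T [ 1.277  0.336 -0.061] eff7 -0.4414988122880459 tcp [ 0.5941 -0.0881  0.1194]
```

>>> {"fn": "drive_tool", "kwargs": {
  "targets": [
    [0,0,-0.003,0,0,0.9],
    [0,0,-0.003,0,0,0.9]
  ]
}}

```text
t: 8.4
tcp_pos: [0.5941, -0.0881, 0.1195]
eef_rot: [[0.859, 0.512, -0.001], [0.512, -0.859, 0.001], [-0.0, -0.002, -1.0]]
force: [-1.0, 6.4, -1.8]
width: 0.152
```

```bash
bash o.sh
```

```text
t 8.4 turned 152.77 q [-27.  45.  45. 103. -41.  50. -22.] F [-1.   6.4 -1.8] T [ 1.314  0.277 -0.114] eff7 -0.442919097840786 tcp [ 0.5941 -0.0881  0.1195]
```

>>> {"fn": "drive_tool", "kwargs": {
  "targets": [
    [0,0,-0.003,0,0,0.9],
    [0,0,-0.003,0,0,0.9]
  ]
}}

```text
t: 8.6
tcp_pos: [0.5941, -0.0881, 0.1197]
eef_rot: [[0.896, 0.444, -0.001], [0.444, -0.896, 0.001], [-0.001, -0.002, -1.0]]
force: [-1.4, 6.0, -0.6]
width: 0.15
```

```bash
bash o.sh
```

```text
t 8.6 turned 157.27 q [-27.  45.  46. 103. -41.  50. -25.] F [-1.4  6.  -0.6] T [ 1.358  0.257 -0.031] eff7 -0.44447782449424267 tcp [ 0.5941 -0.0881  0.1197]
```

>>> {"fn": "drive_tool", "kwargs": {
  "targets": [
    [0,0,-0.003,0,0,0.9],
    [0,0,-0.003,0,0,0.9]
  ]
}}

```text
t: 8.8
tcp_pos: [0.5941, -0.0881, 0.1198]
eef_rot: [[0.928, 0.372, -0.001], [0.372, -0.928, 0.001], [-0.001, -0.002, -1.0]]
force: [-0.3, 5.5, -1.0]
width: 0.151
```

```bash
bash o.sh
```

```text
t 8.8 turned 161.77 q [-28.  46.  47. 103. -42.  51. -29.] F [-0.3  5.5 -1. ] T [ 1.41   0.292 -0.089] eff7 -0.4461201746016741 tcp [ 0.5941 -0.0881  0.1198]
```

>>> {"fn": "drive_tool", "kwargs": {
  "targets": [
    [0,0,-0.003,0,0,0.9],
    [0,0,-0.003,0,0,0.9]
  ]
}}

```text
t: 9.0
tcp_pos: [0.5941, -0.0881, 0.12]
eef_rot: [[0.955, 0.298, -0.001], [0.298, -0.955, 0.001], [-0.001, -0.002, -1.0]]
force: [-0.8, 7.1, -0.6]
width: 0.15
```

```bash
bash o.sh
```

```text
t 9.0 turned 166.27 q [-29.  46.  48. 103. -43.  51. -33.] F [-0.8  7.1 -0.6] T [ 1.401  0.278 -0.073] eff7 -0.447862995788455 tcp [ 0.5941 -0.0881  0.12  ]
```

>>> {"fn": "drive_tool", "kwargs": {
  "targets": [
    [0,0,-0.003,0,0,0.9],
    [0,0,-0.003,0,0,0.9]
  ]
}}

```text
t: 9.2
tcp_pos: [0.5941, -0.0881, 0.1201]
eef_rot: [[0.975, 0.222, -0.001], [0.222, -0.975, 0.001], [-0.001, -0.002, -1.0]]
force: [-2.0, 5.7, -0.7]
width: 0.145
```

```bash
bash o.sh
```

```text
t 9.2 turned 170.77 q [-29.  47.  49. 103. -44.  52. -37.] F [-2.   5.7 -0.7] T [ 1.379  0.245 -0.096] eff7 -0.4497262369841337 tcp [ 0.5941 -0.0881  0.1201]
```

>>> {"fn": "drive_tool", "kwargs": {
  "targets": [
    [0,0,-0.003,0,0,0.9],
    [0,0,-0.003,0,0,0.9]
  ]
}}

```text
t: 9.4
tcp_pos: [0.5941, -0.088, 0.1203]
eef_rot: [[0.989, 0.145, -0.001], [0.145, -0.989, 0.001], [-0.001, -0.002, -1.0]]
force: [-0.6, 6.5, -1.6]
width: 0.147
```

```bash
bash o.sh
```

```text
t 9.4 turned 175.27 q [-30.  47.  50. 103. -45.  52. -40.] F [-0.6  6.5 -1.6] T [ 1.377  0.249 -0.072] eff7 -0.4515779949724674 tcp [ 0.5941 -0.088   0.1203]
```

>>> {"fn": "drive_tool", "kwargs": {
  "targets": [
    [0,0,-0.003,0,0,0.9],
    [0,0,-0.003,0,0,0.9]
  ]
}}

```text
t: 9.6
tcp_pos: [0.5941, -0.0881, 0.1204]
eef_rot: [[0.998, 0.067, -0.001], [0.067, -0.998, 0.002], [-0.001, -0.002, -1.0]]
force: [-1.4, 6.0, -1.8]
width: 0.148
```

```bash
bash o.sh
```

```text
t 9.6 turned 179.77 q [-30.  48.  51. 103. -46.  53. -44.] F [-1.4  6.  -1.8] T [ 1.387  0.182 -0.164] eff7 -0.45334029011428356 tcp [ 0.5941 -0.0881  0.1204]
```

>>> {"fn": "drive_tool", "kwargs": {
  "targets": [
    [0,0,-0.001,0,0,0.4],
    [0,0,-0.001,0,0,0.4]
  ]
}}

```text
t: 9.8
tcp_pos: [0.5942, -0.0881, 0.1205]
eef_rot: [[0.999, 0.033, -0.001], [0.033, -0.999, 0.002], [-0.001, -0.002, -1.0]]
force: [-0.9, 6.1, -0.7]
width: 0.153
```

```bash
bash o.sh
```

```text
t 9.8 turned 181.7 q [-30.  48.  52. 103. -47.  53. -46.] F [-0.9  6.1 -0.7] T [ 1.409  0.194 -0.099] eff7 -0.15813756734132767 tcp [ 0.5942 -0.0881  0.1205]
```

>>> {"fn": "drive_tool", "kwargs": {
  "targets": [
    [0,0,-0.002,0,0,0.7],
    [0,0,-0.002,0,0,0.7]
  ]
}}

```text
t: 10.0
tcp_pos: [0.5942, -0.088, 0.1206]
eef_rot: [[1.0, -0.029, -0.001], [-0.029, -1.0, 0.002], [-0.001, -0.002, -1.0]]
force: [-1.8, 6.8, -2.0]
width: 0.148
```

```bash
bash o.sh
```

```text
t 10.0 turned 185.24 q [-31.  48.  52. 103. -47.  54. -49.] F [-1.8  6.8 -2. ] T [ 1.467  0.267 -0.08 ] eff7 -0.3332318365573883 tcp [ 0.5942 -0.088   0.1206]
```

No contact; continue.

>>> {"fn": "drive_tool", "kwargs": {
  "targets": [
    [0,0,-0.003,0,0,0.9],
    [0,0,-0.003,0,0,0.9]
  ]
}}

```text
t: 10.2
tcp_pos: [0.5942, -0.088, 0.1207]
eef_rot: [[0.994, -0.107, -0.001], [-0.107, -0.994, 0.002], [-0.002, -0.002, -1.0]]
force: [-2.0, 5.3, -1.0]
width: 0.152
```

```bash
bash o.sh
```

```text
t 10.2 turned 189.76 q [-31.  49.  53. 103. -48.  54. -53.] F [-2.   5.3 -1. ] T [ 1.455  0.276 -0.009] eff7 -0.5097126960754395 tcp [ 0.5942 -0.088   0.1207]
```

>>> {"fn": "drive_tool", "kwargs": {
  "targets": [
    [0,0,-0.002,0,0,0.5],
    [0,0,-0.002,0,0,0.5]
  ]
}}

```text
t: 10.4
tcp_pos: [0.5942, -0.0879, 0.1208]
eef_rot: [[0.989, -0.149, -0.002], [-0.149, -0.989, 0.002], [-0.002, -0.002, -1.0]]
force: [-1.9, 6.2, -1.0]
width: 0.153
```

```bash
bash o.sh
```

```text
t 10.4 turned 192.19 q [-32.  49.  54. 103. -49.  54. -55.] F [-1.9  6.2 -1. ] T [1.486 0.259 0.025] eff7 -0.33465636894106865 tcp [ 0.5942 -0.0879  0.1208]
```

>>> {"fn": "drive_tool", "kwargs": {
  "targets": [
    [0,0,-0.001,0,0,0.5],
    [0,0,-0.001,0,0,0.5],
    [0,0,-0.001,0,0,0.5]
  ]
}}

```text
t: 10.7
tcp_pos: [0.5942, -0.0878, 0.1209]
eef_rot: [[0.982, -0.191, -0.002], [-0.191, -0.982, 0.002], [-0.002, -0.002, -1.0]]
force: [-0.9, 6.4, -1.4]
width: 0.148
```

```bash
bash o.sh;
```

```text
t 10.7 turned 194.62 q [-32.  49.  54. 103. -49.  55. -57.] F [-0.9  6.4 -1.4] T [1.494 0.217 0.057] eff7 -0.13112076558172703 tcp [ 0.5942 -0.0878  0.1209]
```

>>> {"fn": "drive_tool", "kwargs": {
  "targets": [
    [0,0,-0.001,0,0,0.5],
    [0,0,-0.001,0,0,0.5],
    [0,0,-0.001,0,0,0.5]
  ]
}}

```text
t: 11.0
tcp_pos: [0.5941, -0.0876, 0.1209]
eef_rot: [[0.972, -0.233, -0.002], [-0.233, -0.972, 0.002], [-0.002, -0.002, -1.0]]
force: [-1.8, 7.0, 0.0]
width: 0.148
```

```bash
bash o.sh;
```

```text
t 11.0 turned 197.1 q [-32.  50.  55. 103. -50.  55. -59.] F [-1.8  7.   0. ] T [1.561 0.293 0.194] eff7 -0.20711577963083982 tcp [ 0.5941 -0.0876  0.1209]
```

>>> {"fn": "drive_tool", "kwargs": {
  "targets": [
    [0,0,0,0,0,0.25],
    [0,0,0,0,0,0.25]
  ]
}}

```text
t: 11.2
tcp_pos: [0.5942, -0.0876, 0.121]
eef_rot: [[0.967, -0.255, -0.002], [-0.255, -0.967, 0.002], [-0.002, -0.002, -1.0]]
force: [-2.2, 6.9, 0.1]
width: 0.145
```

```bash
bash o.sh; python3 -c "
from workcell import arm
import cv2
f=arm.grab_frame('side');cv2.imwrite('pics/s3.png',cv2.resize(f['image'][170:270,250:350,::-1],None,fx=6,fy=6,interpolation=cv2.INTER_CUBIC))"; bash o.sh
```

```text
t 11.2 turned 198.36 q [-32.  50.  55. 103. -50.  55. -60.] F [-2.2  6.9  0.1] T [1.592 0.322 0.239] eff7 -0.42160590179264545 tcp [ 0.5942 -0.0876  0.121 ]
t 11.25 turned 198.34 q [-32.  50.  55. 103. -50.  55. -60.] F [-1.5  6.2 -0.6] T [1.632 0.36  0.257] eff7 -0.29572997242212296 tcp [ 0.5942 -0.0876  0.121 ]
```

View pics/s3.png

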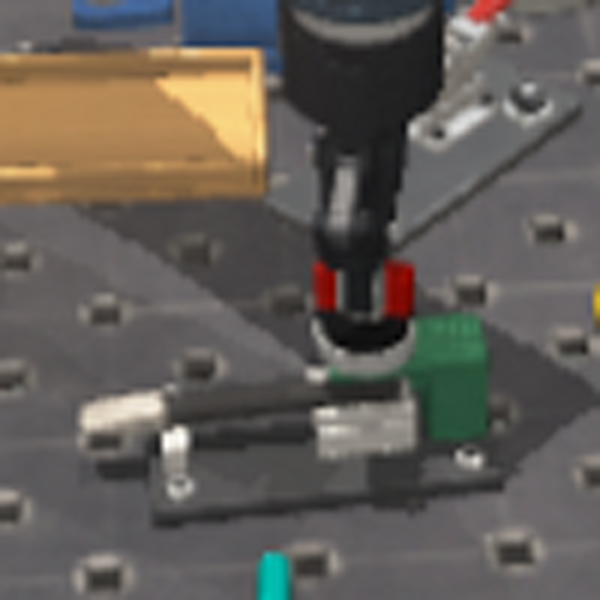

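>>> {"fn": "drive_tool", "kwargs": {
  "targets": [
    [0,0,0,0,0,0],
    [0,0,0,0,0,0],
    [0,0,0,0,0,0],
    [0,0,0,0,0,0],
    [0,0,-0.4,0,0,0],
    [0,0,-1.0,0,0,0],
    [0,0,-1.5,0,0,0],
    [0,0,-1.5,0,0,0]
  ],
  "grip": 0
}}

```text
t: 12.05
tcp_pos: [0.5965, -0.0903, 0.2009]
eef_rot: [[0.965, -0.262, 0.007], [-0.262, -0.965, -0.002], [0.007, -0.0, -1.0]]
force: [1.5, -0.4, 0.3]
width: 1.001
```

```bash
python3 -c "
from workcell import arm
from h import *
f=arm.grab_frame('side');cv2.imwrite('pics/s4.png',cv2.resize(f['image'][130:270,230:370,::-1],None,fx=4,fy=4,interpolation=cv2.INTER_CUBIC))
delta([.518,-.094,.15],3.6+0.4)"
```

```text
delta [-1.479, 0.492, 0.972, 0.003, -0.048, -3.832] t 12.1 tcp [ 0.5956 -0.0896  0.1989] yaw -15.16 q [-35.4  44.7  61.1 101.1 -44.4  61.7 -63.8] F [ 0.7  0.6 -0.5] T [-0.015  0.015 -0.011] w 1.0021274150008634
```

View pics/s4.png

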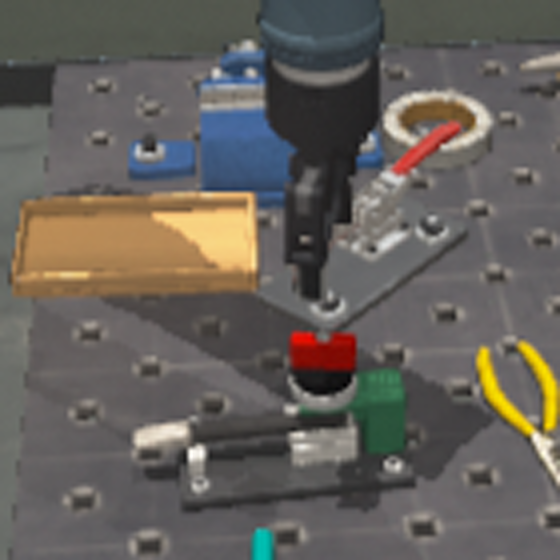

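>>> {"fn": "drive_tool", "kwargs": {
  "targets": [
    [-0.5,0.16,0,0,0,-1.3],
    [-1.0,0.33,0,0,0,-2.6],
    [-1.48,0.5,0,0,0,-3.83],
    [-1.48,0.5,0.5,0,0,-3.83],
    [-1.48,0.5,1.0,0,0,-3.83],
    [-1.48,0.5,1.0,0,0,-3.83],
    [-1.48,0.5,1.0,0,0,-3.83]
  ]
}}

```text
t: 12.8
tcp_pos: [0.5162, -0.0939, 0.1464]
eef_rot: [[0.998, 0.069, -0.001], [0.069, -0.998, -0.0], [-0.001, 0.0, -1.0]]
force: [-0.5, -0.1, 1.4]
width: 1.0
```

```bash
python3 -c "
from workcell import arm
from h import *
delta([.518,-.0945,.046],4.)
for n in('side','top'):
  f=arm.grab_frame(n);np.savez(n+'5.npz',**f)
  a,b,c,d=(170,270,240,340) if n=='side' else (170,270,310,410)
  cv2.imwrite('pics/%s5.png'%n,cv2.resize(f['image'][a:b,c:d,::-1],None,fx=5,fy=5,interpolation=cv2.INTER_CUBIC))
"
```

```text
delta [0.036, 0.013, 2.007, 0.004, 0.011, -0.007] t 12.8 tcp [ 0.5162 -0.0939  0.1464] yaw 3.96 q [-34.4  39.8  54.9 114.1 -43.4  49.5 -41.3] F [-0.5 -0.1  1.4] T [-0.029 -0.01  -0.022] w 0.99991866464616
```

View pics/side5.png

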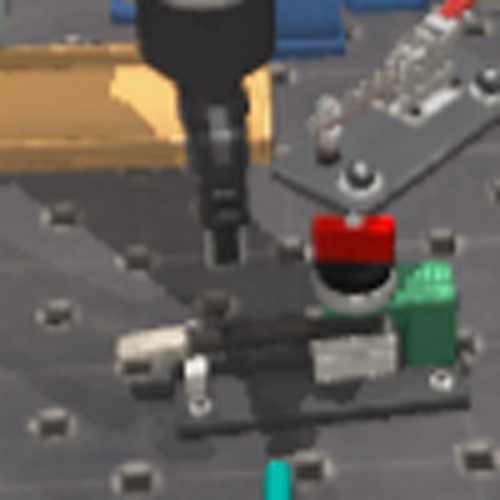

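View pics/top5.png

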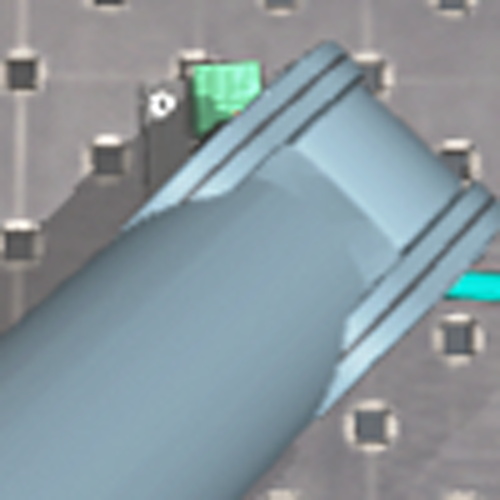

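>>> {"fn": "drive_tool", "kwargs": {
  "targets": [
    [0.03,0.01,0.5,0,0,0],
    [0.03,0.01,1.0,0,0,0],
    [0.03,0.01,1.5,0,0,0],
    [0.03,0.01,1.9,0,0,0],
    [0.03,0.01,1.98,0,0,0],
    [0.03,0.01,1.98,0,0,0],
    [0.03,0.01,1.98,0,0,0]
  ]
}}

```text
t: 13.6
tcp_pos: [0.519, -0.0944, 0.0484]
eef_rot: [[0.998, 0.069, 0.002], [0.069, -0.998, -0.0], [0.002, 0.001, -1.0]]
force: [0.1, -0.3, 0.1]
width: 0.998
```

```bash
python3 -c "
from workcell import arm
from h import *
delta([.518,-.0945,.047],4.)
for n in('side',):
  f=arm.grab_frame(n);np.savez(n+'6.npz',**f)
  a,b,c,d=(170,270,240,340)
  cv2.imwrite('pics/%s6.png'%n,cv2.resize(f['image'][a:b,c:d,::-1],None,fx=6,fy=6,interpolation=cv2.INTER_CUBIC))
"
```

```text
delta [-0.019, 0.001, 0.028, 0.007, -0.022, -0.003] t 13.6 tcp [ 0.519  -0.0944  0.0484] yaw 3.98 q [-27.4  47.6  44.6 115.1 -53.4  40.2 -34.2] F [ 0.1 -0.3  0.1] T [-0.008  0.01   0.045] w 0.9984465734790404
```

View pics/side6.png

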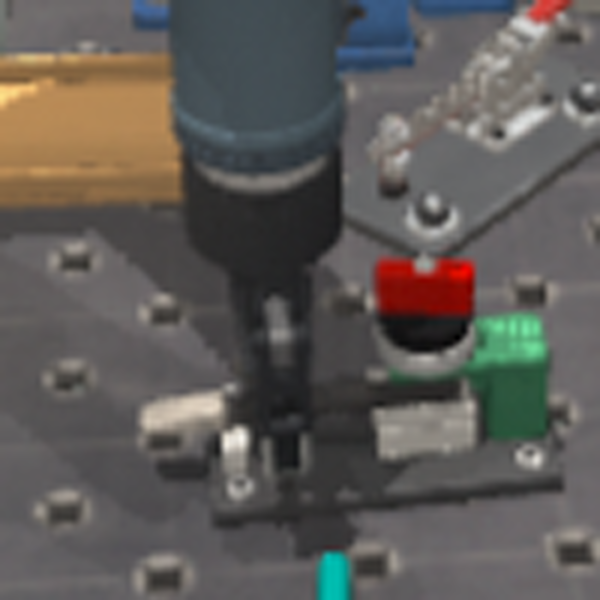

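>>> {"fn": "drive_tool", "kwargs": {
  "targets": [
    [-0.02,0,0.035,0,0,0],
    [-0.02,0,0.035,0,0,0],
    [-0.02,0,0.035,0,0,0],
    [-0.02,0,0.035,0,0,0],
    [-0.02,0,0.035,0,0,0],
    [-0.02,0,0.035,0,0,0],
    [-0.02,0,0.035,0,0,0],
    [-0.02,0,0.035,0,0,0]
  ],
  "grip": 1
}}

```text
t: 14.45
tcp_pos: [0.5171, -0.0941, 0.0456]
eef_rot: [[0.998, 0.07, 0.0], [0.07, -0.998, 0.0], [0.0, -0.0, -1.0]]
force: [-0.8, 1.2, 5.0]
width: 0.168
```

```bash
bash o.sh
```

```text
t 14.45 turned 179.61 q [-27.  48.  44. 115. -54.  40. -34.] F [-0.8  1.2  5. ] T [0.184 0.257 0.103] eff7 -0.0775507022626698 tcp [ 0.5171 -0.0941  0.0456]
```

>>> {"fn": "drive_tool", "kwargs": {
  "targets": [
    [0,0,-0.04,0,0,0],
    [-0.1,0,-0.04,0,0,0],
    [-0.25,0,-0.04,0,0,0],
    [-0.4,0,-0.04,0,0,0],
    [-0.4,0,-0.04,0,0,0]
  ]
}}

```text
t: 14.95
tcp_pos: [0.5121, -0.0946, 0.0501]
eef_rot: [[0.997, 0.073, 0.026], [0.073, -0.997, -0.005], [0.026, 0.007, -1.0]]
force: [36.8, 1.3, -21.5]
width: 0.169
```

```bash
bash o.sh; python3 -c "
from workcell import arm
from h import *
f=arm.grab_frame('side')
cv2.imwrite('pics/s7.png',cv2.resize(f['image'][170:270,240:340,::-1],None,fx=6,fy=6,interpolation=cv2.INTER_CUBIC))
"
```

```text
t 14.95 turned 179.42 q [-27.  46.  44. 117. -55.  38. -32.] F [ 36.8   1.3 -21.5] T [ 0.34  -7.937 -0.037] eff7 0.1504463329911232 tcp [ 0.5121 -0.0946  0.0501]
```

View pics/s7.png

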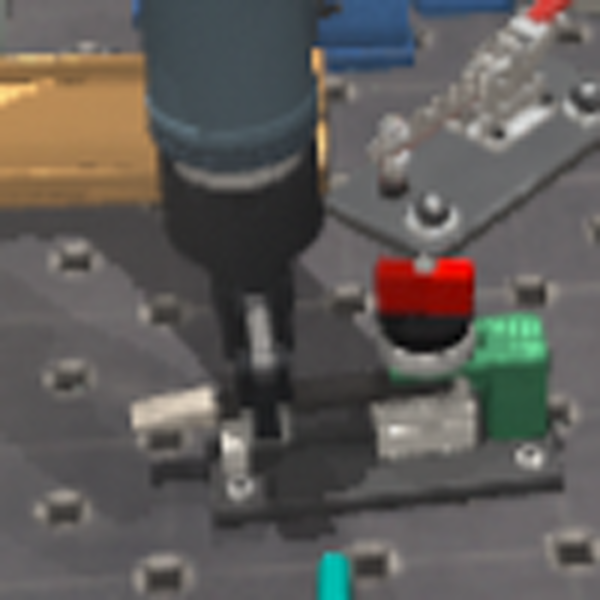

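>>> {"fn": "drive_tool", "kwargs": {
  "targets": [
    [0.15,0,0,0,0,0],
    [0.3,0,0,0,0,0],
    [0.4,0,0.02,0,0,0],
    [0.4,0,0.04,0,0,0],
    [0.4,0,0.04,0,0,0]
  ]
}}

```text
t: 15.5
tcp_pos: [0.5172, -0.094, 0.0456]
eef_rot: [[0.998, 0.069, 0.001], [0.069, -0.998, 0.0], [0.001, -0.0, -1.0]]
force: [1.5, 1.5, 4.0]
width: 0.164
```

```bash
bash o.sh; python3 -c "
from workcell import arm
from h import *
f=arm.grab_frame('side');np.savez('side8.npz',**f)
cv2.imwrite('pics/s8.png',cv2.resize(f['image'][170:270,240:340,::-1],None,fx=6,fy=6,interpolation=cv2.INTER_CUBIC))
"
```

```text
t 15.5 turned 179.64 q [-27.  48.  44. 115. -54.  40. -34.] F [1.5 1.5 4. ] T [ 0.295 -0.347  0.076] eff7 -0.039522077422589064 tcp [ 0.5172 -0.094   0.0456]
```

View pics/s8.png

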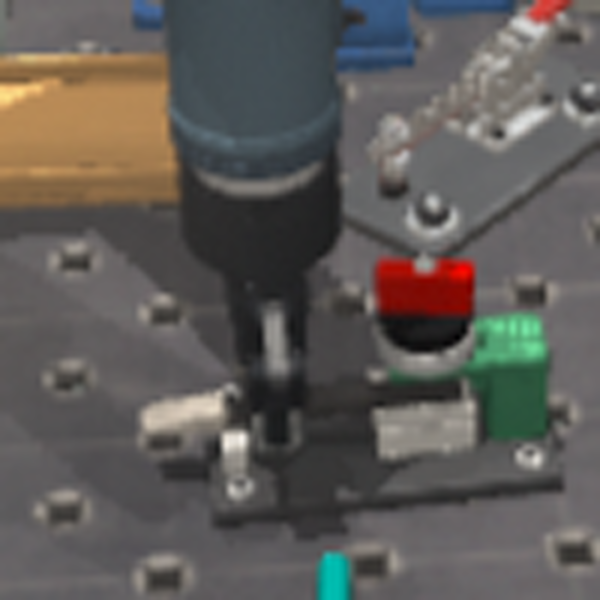

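>>> {"fn": "drive_tool", "kwargs": {
  "targets": [
    [0,0,0,0,0,0],
    [0,0,0,0,0,0],
    [0,0,0,0,0,0],
    [0.08,0,-0.12,0,0,0],
    [0.08,0,-0.24,0,0,0],
    [0.08,0,-0.24,0,0,0],
    [0.08,0,-0.24,0,0,0]
  ],
  "grip": 0.5
}}

```text
t: 16.25
tcp_pos: [0.5212, -0.0938, 0.0577]
eef_rot: [[0.998, 0.07, 0.0], [0.07, -0.998, -0.0], [0.0, 0.0, -1.0]]
force: [0.8, 0.0, -0.1]
width: 0.502
```

```bash
bash o.sh; python3 -c "
from workcell import arm
from h import *
f=arm.grab_frame('side');np.savez('side9.npz',**f)
cv2.imwrite('pics/s9.png',cv2.resize(f['image'][170:270,240:340,::-1],None,fx=6,fy=6,interpolation=cv2.INTER_CUBIC))
"
```

```text
t 16.25 turned 179.61 q [-28.  47.  46. 115. -52.  41. -35.] F [ 0.8  0.  -0.1] T [-0.036  0.015  0.033] eff7 -0.01305808313190937 tcp [ 0.5212 -0.0938  0.0577]
```

View pics/s9.png

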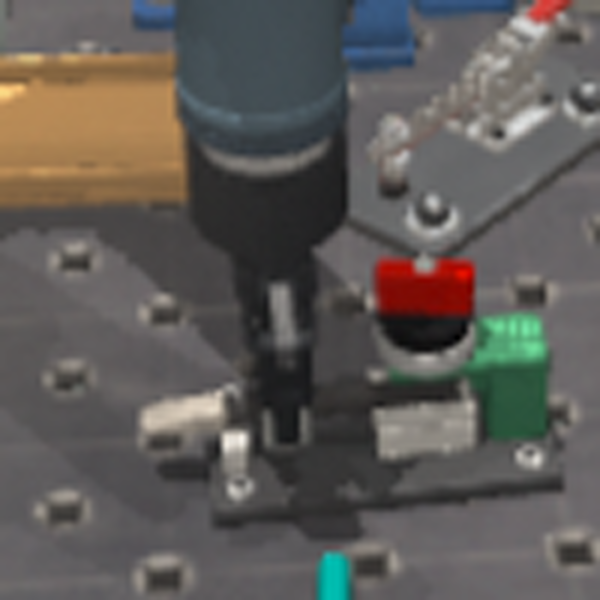

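>>> {"fn": "drive_tool", "kwargs": {
  "targets": [
    [0,0,0,0,0,0],
    [0,0,0,0,0,0],
    [0,0,0,0,0,0],
    [0,0,0,0,0,0],
    [0,0,0,0,0,0],
    [0,0,-0.05,0,0,0],
    [0,0,-0.05,0,0,0],
    [-0.1,0,-0.05,0,0,0],
    [-0.1,0,-0.05,0,0,0]
  ],
  "grip": 1
}}

```text
t: 17.2
tcp_pos: [0.515, -0.0943, 0.0597]
eef_rot: [[0.998, 0.069, -0.001], [0.069, -0.998, 0.0], [-0.001, -0.0, -1.0]]
force: [0.6, -0.0, -1.5]
width: 0.159
```

```bash
bash o.sh; python3 -c "
from workcell import arm
from h import *
f=arm.grab_frame('side');np.savez('side9.npz',**f)
cv2.imwrite('pics/s10.png',cv2.resize(f['image'][170:270,240:340,::-1],None,fx=6,fy=6,interpolation=cv2.INTER_CUBIC))
"
```

```text
t 17.2 turned 179.65 q [-28.  47.  46. 116. -52.  41. -35.] F [ 0.6 -0.  -1.5] T [-0.02   0.056 -0.01 ] eff7 0.06187809398397803 tcp [ 0.515  -0.0943  0.0597]
```

View pics/s10.png

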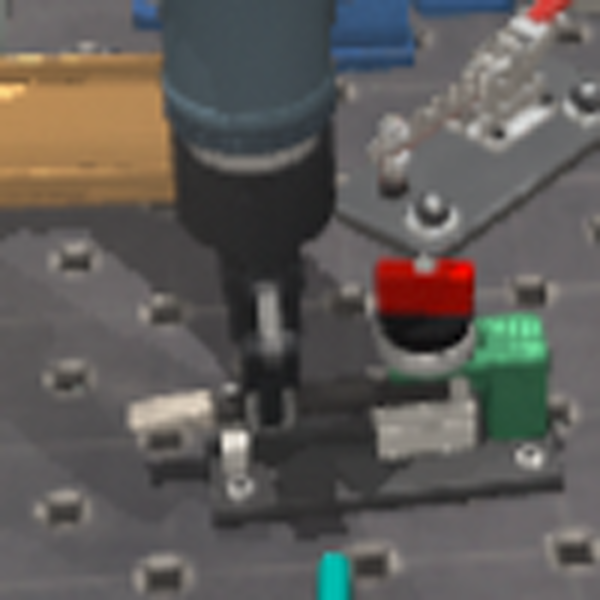

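>>> {"fn": "drive_tool", "kwargs": {
  "targets": [
    [-0.1,0,0,0,0,0],
    [-0.2,0,0,0,0,0],
    [-0.3,0,0,0,0,0]
  ]
}}

```text
t: 17.55
tcp_pos: [0.5004, -0.0953, 0.0599]
eef_rot: [[0.998, 0.069, -0.0], [0.069, -0.998, 0.0], [-0.0, -0.0, -1.0]]
force: [-0.6, -0.0, -2.0]
width: 0.161
```

```bash
bash o.sh
```

```text
t 17.55 turned 179.63 q [-28.  45.  46. 118. -53.  40. -34.] F [-0.6 -0.  -2. ] T [-0.034  0.046 -0.006] eff7 -0.09525577537715435 tcp [ 0.5004 -0.0953  0.0599]
```

>>> {"fn": "drive_tool", "kwargs": {
  "targets": [
    [-0.2,0,0,0,0,0],
    [-0.4,0,0,0,0,0],
    [-0.6,0,0,0,0,0],
    [-0.8,0,0,0,0,0],
    [-1.0,0,0,0,0,0],
    [-1.0,0,0,0,0,0],
    [-1.0,0,0,0,0,0]
  ]
}}

```text
t: 18.25
tcp_pos: [0.4514, -0.0986, 0.06]
eef_rot: [[0.998, 0.069, 0.001], [0.069, -0.998, 0.0], [0.001, -0.0, -1.0]]
force: [1.0, -0.0, -1.8]
width: 0.161
```

```bash
bash o.sh; python3 -c "
from workcell import arm
from h import *
f=arm.grab_frame('side')
cv2.imwrite('pics/s11.png',cv2.resize(f['image'][170:270,230:330,::-1],None,fx=6,fy=6,interpolation=cv2.INTER_CUBIC))
"
```

```text
t 18.25 turned 179.63 q [-28.  42.  45. 124. -54.  36. -29.] F [ 1.  -0.  -1.8] T [0.01  0.043 0.021] eff7 0.023765943478792906 tcp [ 0.4514 -0.0986  0.06  ]
```

View pics/s11.png

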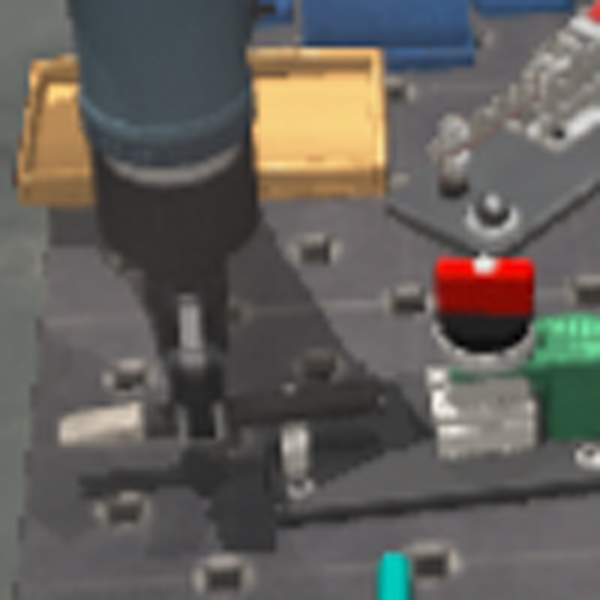

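>>> {"fn": "drive_tool", "kwargs": {
  "targets": [
    [0,0,-0.5,0,0,0],
    [0,0,-1.0,0,0,0],
    [0,0,-1.4,0,0,0],
    [0,0,-1.4,0,0,0]
  ]
}}

```text
t: 18.7
tcp_pos: [0.4532, -0.099, 0.1318]
eef_rot: [[0.998, 0.07, 0.004], [0.07, -0.998, -0.001], [0.004, 0.001, -1.0]]
force: [0.1, -0.2, -2.4]
width: 0.159
```

```bash
python3 -c "
from h import *
delta([.439,.186,.13],-1)"
```

```text
delta [0.116, -5.706, 0.03, 0.009, -0.05, 1.002] t 18.7 tcp [ 0.4532 -0.099   0.1318] yaw 4.01 q [-35.1  35.9  54.8 123.3 -44.6  43.2 -36.6] F [ 0.1 -0.2 -2.4] T [-0.008  0.053  0.045] w 0.15920547698412565
```

>>> {"fn": "drive_tool", "kwargs": {
  "targets": [
    [0.02,-0.2,0,0,0,0.1],
    [0.03,-0.6,0,0,0,0.2],
    [0.05,-1.1,0,0,0,0.3],
    [0.06,-1.6,0,0,0,0.4],
    [0.08,-2.1,0,0,0,0.5],
    [0.1,-2.6,0,0,0,0.6],
    [0.11,-3.1,0,0,0,0.7],
    [0.12,-3.6,0,0,0,0.8],
    [0.12,-4.1,0,0,0,0.9],
    [0.12,-4.6,0,0,0,1],
    [0.12,-5.1,0,0,0,1],
    [0.12,-5.5,0,0,0,1],
    [0.12,-5.7,0,0,0,1],
    [0.12,-5.7,0,0,0,1],
    [0.12,-5.7,0,0,0,1]
  ]
}}

```text
t: 20.2
tcp_pos: [0.4371, 0.1852, 0.1295]
eef_rot: [[1.0, -0.018, -0.0], [-0.018, -1.0, -0.001], [-0.0, 0.001, -1.0]]
force: [-0.2, -0.4, -1.7]
width: 0.159
```

```bash
python3 -c "
from h import *
delta([.439,.186,.036],-1)
from workcell import arm
for n in('side','top'):
  f=arm.grab_frame(n);np.savez(n+'12.npz',**f)
  a,b,c,d=(130,220,220,320) if n=='side' else (200,310,200,320)
  cv2.imwrite('pics/%s12.png'%n,cv2.resize(f['image'][a:b,c:d,::-1],None,fx=5,fy=5,interpolation=cv2.INTER_CUBIC))
"
```

```text
delta [0.038, -0.019, 1.871, 0.012, 0.004, -0.011] t 20.2 tcp [0.4371 0.1852 0.1295] yaw -1.06 q [-71.8  39.6  58.2 121.7 -48.4  46.3 -73.8] F [-0.2 -0.4 -1.7] T [-0.056  0.059 -0.038] w 0.1593969167313258
```

View pics/side12.png

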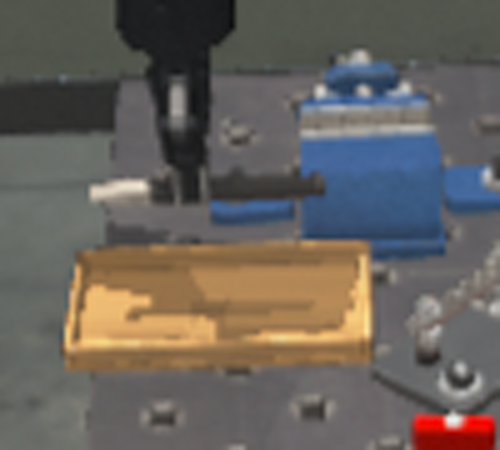

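View pics/top12.png

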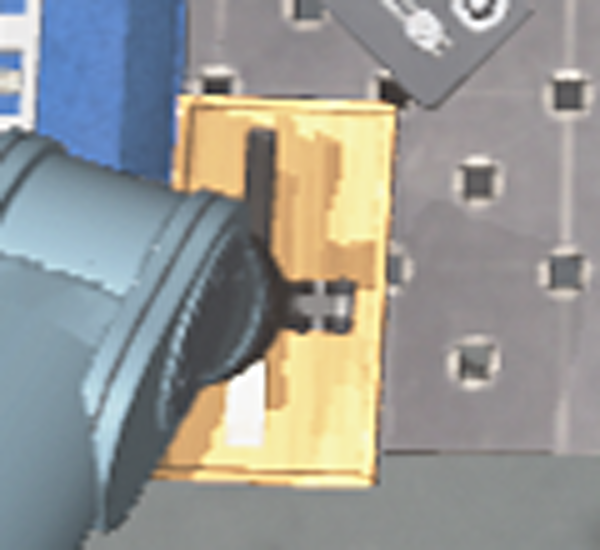

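```bash
python3 -c "
from h import *
f=load('top',12)
T=lambda X,Y,z:np.round(ray(f,200+(X+.5)/5-.5,200+(Y+.5)/5-.5,z),4)
print(T(262,128,.117),T(245,445,.108))
s=load('side',12)
# heights in side view at y~.186: solve z for given x/y: intersect ray with plane y=.178 (near side)
def P(X,Y,y):
  d=s['extrinsics'][:3,:3]@np.linalg.inv(s['K'])@[220+(X+.5)/5-.5,130+(Y+.5)/5-.5,1];o=s['extrinsics'][:3,3];return np.round(o+d*(y-o[1])/d[1],4)
print('underside tail',P(322,193,.176),'mid',P(215,200,.178),'shank front',P(152,203,.179),'tip',P(92,200,.177))
"
```

```text
[0.5293 0.1817 0.117 ] [0.3701 0.185  0.108 ]
underside tail [0.5243 0.176  0.1072] mid [0.452  0.178  0.1044] shank front [0.4096 0.179  0.1038] tip [0.3702 0.177  0.1098]
```

>>> {"fn": "drive_tool", "kwargs": {
  "targets": [
    [0.03,0,0.3,0,0,0],
    [0.03,0,0.7,0,0,0],
    [0.03,0,1.1,0,0,0],
    [0.03,0,1.4,0,0,0],
    [0.03,0,1.6,0,0,0],
    [0.03,0,1.74,0,0,0],
    [0.03,0,1.8,0,0,0],
    [0.03,0,1.8,0,0,0]
  ]
}}

```text
t: 21.1
tcp_pos: [0.439, 0.1858, 0.04]
eef_rot: [[1.0, -0.018, 0.0], [-0.018, -1.0, -0.0], [0.0, 0.0, -1.0]]
force: [0.3, 0.2, -1.7]
width: 0.16
```

```bash
bash o.sh
```

```text
t 21.1 turned 184.64 q [-64.  47.  46. 122. -60.  38. -65.] F [ 0.3  0.2 -1.7] T [ 0.033 -0.026 -0.037] eff7 0.06283206632360816 tcp [0.439  0.1858 0.04  ]
```

>>> {"fn": "drive_tool", "kwargs": {
  "targets": [
    [0,0,0.04,0,0,0],
    [0,0,0.08,0,0,0],
    [0,0,0.08,0,0,0]
  ]
}}

```text
t: 21.4
tcp_pos: [0.4389, 0.1862, 0.0359]
eef_rot: [[1.0, -0.018, 0.0], [-0.018, -1.0, 0.0], [0.0, -0.0, -1.0]]
force: [0.1, -0.6, -1.4]
width: 0.164
```

```bash
bash o.sh
```

```text
t 21.4 turned 184.6 q [-63.  47.  46. 122. -60.  37. -65.] F [ 0.1 -0.6 -1.4] T [-0.068  0.032  0.009] eff7 0.03511553630232811 tcp [0.4389 0.1862 0.0359]
```

>>> {"fn": "drive_tool", "kwargs": {
  "targets": [
    [0,0,0.02,0,0,0],
    [0,0,0.02,0,0,0]
  ]
}}

```text
t: 21.6
tcp_pos: [0.4389, 0.1861, 0.0349]
eef_rot: [[1.0, -0.018, 0.0], [-0.018, -1.0, -0.0], [0.0, 0.0, -1.0]]
force: [0.3, 0.2, -1.2]
width: 0.159
```

```bash
bash o.sh
```

```text
t 21.6 turned 184.62 q [-63.  47.  46. 122. -60.  37. -65.] F [ 0.3  0.2 -1.2] T [ 0.021  0.093 -0.005] eff7 0.015593006392009556 tcp [0.4389 0.1861 0.0349]
```

>>> {"fn": "drive_tool", "kwargs": {
  "targets": [
    [0,0,0.02,0,0,0],
    [0,0,0.02,0,0,0]
  ]
}}

```text
t: 21.8
tcp_pos: [0.4388, 0.186, 0.0338]
eef_rot: [[1.0, -0.018, -0.0], [-0.018, -1.0, -0.0], [-0.0, 0.0, -1.0]]
force: [-0.1, -0.8, -0.8]
width: 0.162
```

```bash
bash o.sh
```

```text
t 21.8 turned 184.62 q [-63.  47.  45. 122. -61.  37. -65.] F [-0.1 -0.8 -0.8] T [0.072 0.036 0.001] eff7 0.01569774525705725 tcp [0.4388 0.186  0.0338]
```

>>> {"fn": "drive_tool", "kwargs": {
  "targets": [
    [0,0,0.02,0,0,0],
    [0,0,0.02,0,0,0]
  ]
}}

```text
t: 22.0
tcp_pos: [0.4389, 0.186, 0.0335]
eef_rot: [[1.0, -0.018, -0.0], [-0.018, -1.0, 0.001], [-0.0, -0.001, -1.0]]
force: [-2.2, -0.7, 8.7]
width: 0.16
```

```bash
bash o.sh
```

```text
t 22.0 turned 184.63 q [-63.  47.  45. 122. -61.  37. -65.] F [-2.2 -0.7  8.7] T [-0.014  0.597 -0.038] eff7 -0.0033164342312375084 tcp [0.4389 0.186  0.0335]
```

Contact with the tray floor (8.7 N). Opening half-way, since fully open fingers would hit the tray walls, then lifting.

>>> {"fn": "drive_tool", "kwargs": {
  "targets": [
    [0,0,-0.01,0,0,0],
    [0,0,-0.01,0,0,0],
    [0,0,-0.01,0,0,0],
    [0,0,-0.01,0,0,0],
    [0,0,-0.3,0,0,0],
    [0,0,-0.8,0,0,0],
    [0,0,-1.4,0,0,0],
    [0,0,-2.0,0,0,0],
    [0,0,-2.8,0,0,0],
    [0,0,-2.8,0,0,0]
  ],
  "grip": 0.5
}}

```text
t: 23.0
tcp_pos: [0.4412, 0.1865, 0.1764]
eef_rot: [[1.0, -0.018, 0.006], [-0.018, -1.0, 0.003], [0.006, -0.003, -1.0]]
force: [0.1, -0.4, -0.7]
width: 0.499
```

```bash
bash o.sh; python3 -c "
from h import *
from workcell import arm
for n in('side','top'):
  f=arm.grab_frame(n);np.savez(n+'13.npz',**f)
  a,b,c,d=(140,270,220,350) if n=='side' else (160,310,200,380)
  cv2.imwrite('pics/%s13.png'%n,cv2.resize(f['image'][a:b,c:d,::-1],None,fx=4.4,fy=4,interpolation=cv2.INTER_CUBIC))
"
```

```text
t 23.0 turned 184.64 q [-76.  36.  64. 120. -43.  51. -78.] F [ 0.1 -0.4 -0.7] T [-0.032 -0.04  -0.04 ] eff7 -0.48857202753424644 tcp [0.4412 0.1865 0.1764]
```

View pics/side13.png

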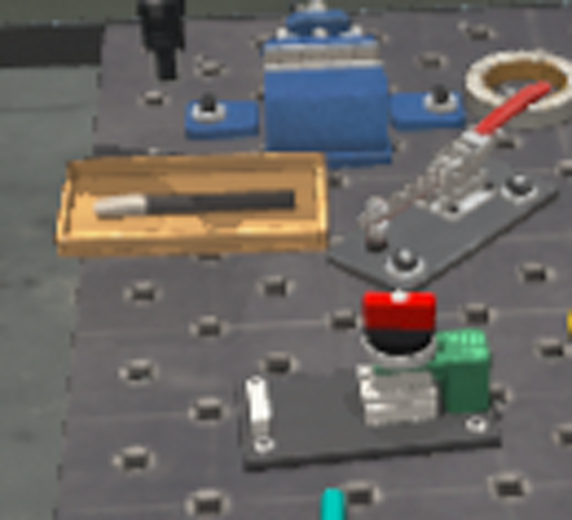

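View pics/top13.png

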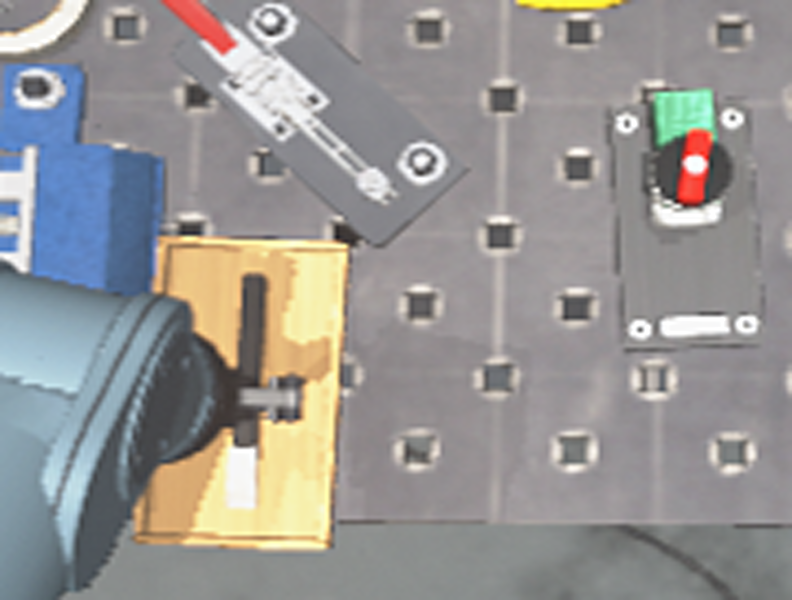

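```bash
python3 -c "
from h import *
f=load('top',13)
h=cv2.cvtColor(f['image'],cv2.COLOR_RGB2HSV);H,S,V=[h[...,i].astype(int) for i in range(3)]
m=((H<6)|(H>174))&(S>150)&(V>90);m[:,:340]=0;m[:,375:]=0;m[:170]=0;m[230:]=0
v,u=np.nonzero(m);P=np.array([ray(f,a,b,.119) for a,b in zip(u,v)])[:,:2]
c=P.mean(0);w,e=np.linalg.eigh(np.cov((P-c).T));d=e[:,1];print(c,len(P),np.degrees(np.arctan2(d[1],d[0])))
P=lambda X,Y,z:np.round(ray(f,200+(X+.5)/4.4-.5,160+(Y+.5)/4-.5,z),4)
print('chisel tail,tip',P(254,275,.022),P(241,507,.012))
"
```

```text
[ 0.59300374 -0.08743686] 83 171.4689325880142
chisel tail,tip [0.5304 0.1832 0.022 ] [0.3721 0.1865 0.012 ]
```

```bash
python3 -c "
from workcell import arm
print(arm.job_done()); s=arm.observe(); print(s['t'],s['force'])"
```

```text
the job is handed in; nothing more can be done
None
the job is handed in; nothing more can be done
```

The chisel now lies flat and lengthwise in the tray, the clamp is loosened to its stop, and the job was handed in at about 23 s of the 64 s allowed.

- **Knob:** I turned it clockwise about 198°, with first touch near 189°. I stopped at about 0.33 N m above the running torque, inside the 0.2 to 0.5 N m firm range. After release the bar stood about 192° from its start, so it had sprung back onto the stop. The torque reading was noisy, about ±0.03 N m.
- **Drawing out:** My first pull failed. The fingertips were low enough to catch the front rest, and the wrist force reached about 37 N along the pull (43 N in all) before I backed off. The 40 N limit is for the arm or gripper body pressing on something; I read the force only at the end of that move, so I can't rule out a brief peak above it. I regripped about 12 mm higher, and the chisel then slid out freely towards its blade with only 1 to 2 N.
- **Placing:** It touched the tray floor with about 9 N. I opened the gripper half-way to miss the tray walls, then lifted clear.
- **Last checks:** The chisel spans x 0.372 to 0.530 m, inside the tray's 0.352 to 0.550 m, and is within about 1° of parallel to it. The gripper was clear of everything. In the cropped final pictures, the tape roll and the visible part of the pliers looked undisturbed. I did not re-check the oil can or the square.

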